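# Screw the lid onto the key canister

### The arm

A 6-joint arm with a two-finger parallel gripper is mounted at the origin on the work surface. World frame = base frame: x ahead of the robot, y to its left, z up, the work surface at z = 0. Lengths are in mm, angles in rad, forces in N, time in s.
With the tool pointing down it reaches from about 350 to 875 mm from the base axis. Payload 4.2 kg.
Tool frame: the origin (TCP) lies at the very end of the fingers, on their centre line; the grasp point (between the pads) lies 19 mm behind it; z points along the fingers, y is the line along which they close (so a half turn about z gives the same grasp; the last joint's range is limited). The gripper opens to 85 mm and grips with 20 to 120 N. Pads are 22 mm wide; open, the fingers measure 114 mm over their backs; the gripper's body (76 mm by 85 mm) begins 54 mm behind the grasp point. The pads swing forward as they close: fully open they stand 13 mm farther back than shut.
Start: joints at [1.56, 0.385, 0.008, 0, -1.194, -0.259], TCP at [166.555, 602.378, 231.312] pointing down, gripper open.
Joint ranges: [-3.14, 3.14], [-1.21, 2.06], [-1.07, 1.41], [-3.16, 2.05], [-2.99, -0.16], [-3.1, 3.1]. Speed limits (rad/s): [2.79, 2.79, 3.14, 3.14, 3.14, 3.14].

### API

Orientations are given as a unit quaternion [x, y, z, w].
In Python, from bench import arm, optics gives the robot as it stands. The module is installed in compiled form; this text tells all that it offers.
- The arm moves only by the tool step_arm, never from a script. Its argument "motion" is a list of rows, each an object with "dr": the turn, a rotation vector about the tool's x, y, z in units of 8 degrees (1.0 is 8 degrees), a list of three; "slide": the shift along the tool's x, y, z in mm, a list of three; "jaw": the finger opening in mm, from 0 to 85.4. A call has exactly 8 rows; each row is the pose to reach, as a shift and turn from the pose commanded when the call began, along the tool's axes at that moment; what a row does not reach only later rows make up. A row lasts 1/8 s, in which the tool goes at most 62.5 mm and 10.7 degrees, less where a joint would pass 70% of its speed; a pose out of reach is approached as far as the arm can. A call with a gripper value outside its range is refused whole. The fingers move at their own pace and stop on an object; the grip force is fixed at half the most. Time passes only in rows, so rows that repeat a pose let the fingers close, or fill a call up. It gives the time, the measured TCP pose, the force, the opening and the grip force at its end, in the units of the state.
- arm.read_state(): the state, without advancing time (a new reading comes with each control period).
- optics.get_image(name): name is "scene" or "top"; returns the picture (480x640x3 uint8, blue, green, red); there is no depth.
- optics.camera_info(name): a dict with "camera_matrix" (3x3 intrinsics, pixels), "view" (4x4, takes a point from world to camera coordinates). Camera axes: x right, y up, looking along -z (the intrinsics and any distortion apply to the point x, -y, -z); pixel columns grow to the right and rows downward; lengths in mm; the calibration is good to about 2 mm. A picture is of the moment at which its call begins. camera_info takes no time and is no camera call.
- arm.job_done(): hands the job in; it is judged then, once.
The state is a dict: "clock": time; "joints": joint angles; "joint_vel": joint speeds; "joint_efforts": joint torques, N m; "position": TCP position; "ee_rot": TCP orientation; "contact_force": force on the tool from outside, world axes, zero at the start; "wrist_torque": the same for the moment, N m; "gripper_width": finger opening in mm; "grasp_force": force on a finger pad.
Only numpy, scipy, OpenCV 4.12 (cv2) and the standard library are available. Lean on these libraries where they do the work, as an engineer would, in place of code of your own. Each camera call takes 0.05 s, during which the arm holds its last target. There are 200 camera calls.

### The job

Put the orange screw lid back on the red key canister on the mail-room counter and screw it on clockwise until it is fully home, level and right down on the canister's rim, then let go of it. If it will not start, turn it back until the thread drops into place. Do not knock the other things on the counter about.

Things in the scene. Friction and masses are not known exactly. Their poses are not given: they have to be found in the camera images.
- lid_centre (a point): Centre (half-way up) of the loose orange screw lid: 94 mm across, 62 mm high in all, 0.11 to 0.22 kg, right way up on the counter at first. A cap (hollow skirt 26 mm high, 86 mm across inside; plate on top 4 mm thick, its upper face 1 mm below this point) with a yellow grip bar on the plate: 72 mm long along x, 16 mm wide along y, 32 mm high. z up. About 2 mm of play on the neck.
- lid_bar (a point): Centre of the lid's yellow grip bar, 15 mm above lid_centre, 16 mm above the plate; axes as there (x along the bar).
- lid_lugs (a point): On the lid's axis at the height of the three round lugs (4.5 mm thick, 120 degrees apart) inside its skirt, which run in the canister's threads: 22 mm below lid_centre. From the height of lid_centre over canister_mouth: set down anywhere 12 to 21 mm; against the stops 12 to 13 mm; dropped into the gap 10 to 12 mm; screwed home 5 mm.
- canister_mouth (a point): Centre of the open canister's rim, on its axis, 120 mm above the counter, z up. Red canister 96 mm across, clamped in its holder. Aluminium neck 72 mm across (83 mm over the threads), 28 mm high, with three right-hand threads 120 degrees apart, each falling 10 mm in 120 degrees. How the canister is turned about its axis differs every time and is NOT told by this frame.
- canister_thread (a point): On the canister's axis, 4 mm below the rim, where the threads start. A lid set down rests on the threads. Turned clockwise (from above) it then jams against stops on them. Turned back, counter-clockwise by up to 120 degrees, it climbs 1 mm per 12 degrees, then drops 8 to 10 mm into the gap between a stop and the next thread's start; stops now block further turning back.
- holder: Round dark steel foot, 130 mm across, 12 mm thick, bolted down under the canister; origin under its centre. If the lid is turned with over 1.5 N m, as against a stop, the canister only slips round in the foot. Turned clockwise from the gap, the lid sinks 1 mm per 12 degrees: home after 60 to 80, tight after 100. It must be free to sink: fingers loosely about the bar, or moved down with it.
- lid: The lid itself; origin at the centre of the skirt's lower edge, 31 mm below lid_centre, axes as there.
- stamp: A wooden hand stamp, 38 mm across, 66 mm high, standing between the task's things; origin under it. Leave alone.
- tape: A roll of packing tape, 96 mm across, 48 mm high, lying flat; leave alone.
- mug: A blue mug, 80 mm across, 95 mm high; leave alone.
- parcel: A small cardboard parcel 120 x 170 x 70 mm; leave alone.
- stapler: A red and black stapler, 150 mm long, 50 mm high; leave alone.
- penpot: A grey pen pot, 72 mm across, 100 mm high; leave alone.
There are look-alikes about, which are no part of the job. There is more than one size of the lid; the job needs the middle-sized.

How it is judged (in metres and radians):
On the way:
1. the lid is set on the canister's mouth, upright, not yet screwed down (its centre 7 to 26 mm above the rim) (horizontal distance between lid_centre and canister_mouth below 0.006 m and z of lid_centre in the frame of canister_mouth between 0.007 and 0.026 m and angle between lid_centre's own z axis and vertical below 0.2 rad), for 0.2 s.
At the end, for the whole second after the job is handed in: The lid is screwed home: level (within 0.04 rad), on the canister's axis within 5 mm, its plate on the rim (centre 5 mm above the rim, at most 6.5 mm), at rest and released (horizontal distance between lid_centre and canister_mouth below 0.005 m and z of lid_centre in the frame of canister_mouth between 0.002 and 0.0065 m and angle between lid_centre's own z axis and vertical below 0.04 rad and linear speed of lid below 0.02 m/s); the robot touches nothing.
It fails at once if a bystander is moved more than 30 mm (distance of any of stamp, tape, mug, parcel, stapler, penpot from where it was at the start of the episode above 0.03 m).
It also fails if it takes over 58 s, if anything falls off the work surface, if the arm or the gripper's body presses on something with over 40 N, if the wrist force passes 120 N, or if a joint passes its speed limit or range.

## Working session

There is one attempt and no reset: what is moved stays moved. The work goes in short steps, Python scripts to look and compute and a tool call to move; the robot and the scene stay as the last step left them, time stands still between calls to the robot, and variables do not carry over. Pictures are saved under pics/ and viewed, at most 10 in all, crops included, and the job is handed in when it is done.

Besides the shell and the picture viewer there is one more tool, called as a command line: name --argument value ..., lists and objects as JSON in quotes. step_arm: Moves the arm, as the interface text tells. Its arguments: {"type":"object","properties":{"motion":{"type":"array","items":{"type":"object","properties":{"dr":{"type":"array","items":{"type":"number"}},"slide":{"type":"array","items":{"type":"number"}},"jaw":{"type":"number"}}}}},"required":["motion"]}

```bash
mkdir -p pics; cat > h.py <<'E'
import numpy as np, cv2
from bench import arm, optics
def snap(n,f):
    im=np.array(optics.get_image(n)); cv2.imwrite('pics/'+f,im); return im
def ray(n,u,v,z):
    c=optics.camera_info(n);K=np.array(c['camera_matrix'],float);V=np.array(c['view'],float)
    d=np.linalg.inv(K)@[u,v,1]; d=np.array([d[0],-d[1],-d[2]])
    R=V[:3,:3];o=-R.T@V[:3,3];w=R.T@d
    return o+w*(z-o[2])/w[2]
def proj(n,p):
    c=optics.camera_info(n);K=np.array(c['camera_matrix'],float);V=np.array(c['view'],float)
    q=V[:3,:3]@np.array(p,float)+V[:3,3]; q=K@[q[0],-q[1],-q[2]]; return q[:2]/q[2]
E
python3 - <<'E'
from h import *
snap('top','t0.png');snap('scene','s0.png')
for n in('top','scene'):print({k:np.round(v,3).tolist() if not isinstance(v,str) else v for k,v in optics.camera_info(n).items()})
print(arm.read_state())
E
```

```text
{'camera_matrix': [[546.648, 0.0, 324.091], [0.0, 546.648, 237.653], [0.0, 0.0, 1.0]], 'view': [[0.015, -1.0, -0.014, 10.116], [0.997, 0.014, 0.071, -564.624], [-0.07, -0.015, 0.997, -1610.031], [0.0, 0.0, 0.0, 1.0]]}
{'camera_matrix': [[484.943, 0.0, 325.784], [0.0, 484.943, 237.118], [0.0, 0.0, 1.0]], 'view': [[-0.35, 0.937, -0.011, 190.139], [-0.784, -0.286, 0.551, 388.917], [0.513, 0.202, 0.834, -1434.242], [0.0, 0.0, 0.0, 1.0]]}
{'clock': 0.1, 'joints': array([ 1.55958348e+00,  3.85474160e-01,  6.74610674e-03, -4.22146353e-04,
       -1.19399682e+00, -2.58616186e-01]), 'joint_vel': array([ 0.00113501, -0.00238563,  0.00293599,  0.0012742 , -0.00187297,
        0.00135354]), 'joint_efforts': array([-5.06258930e-04, -3.93323994e+01,  1.88927633e+01,  4.19791505e+00,
       -2.63236485e-03,  5.48757370e-06]), 'position': array([166.44227978, 601.88352977, 230.32978644]), 'ee_rot': array([ 9.90901878e-01, -1.34582686e-01, -7.57136553e-05,  9.81110137e-04]), 'contact_force': array([0.18354694, 0.01104698, 0.05974829]), 'wrist_torque': array([ 0.03234256, -0.02438179, -0.00664148]), 'grasp_force': 0.0, 'gripper_width': 85.45922358863905}
```

View pics/t0.png

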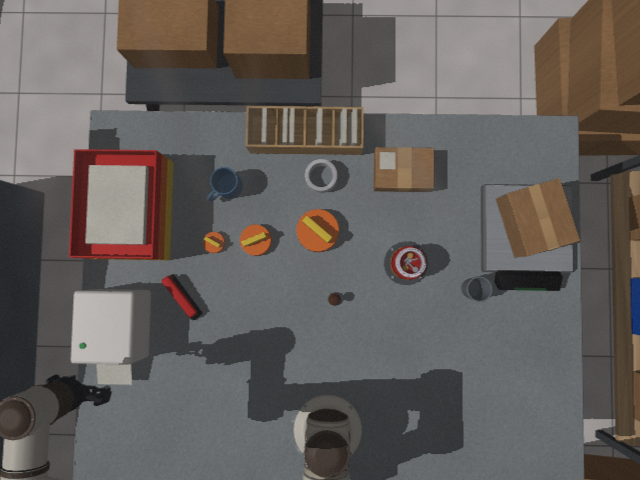

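View pics/s0.png

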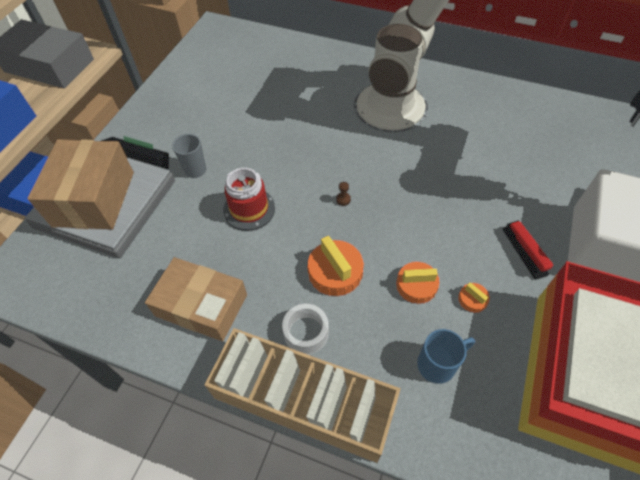

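The top view shows the middle lid at about (256,240), between a larger lid at (318,230) and a smaller one at (214,242). The canister mouth is at (409,262) and the stamp at (335,299). In the scene view the lid is at (418,281) and the canister at (244,185). I'll enlarge both for closer readings.

```bash
python3 - <<'E'
from h import *
t=cv2.imread('pics/t0.png');s=cv2.imread('pics/s0.png')
def c(im,u,v): return cv2.resize(im[v-25:v+25,u-33:u+33],None,fx=6,fy=6,interpolation=cv2.INTER_CUBIC)
a=np.vstack([np.hstack([c(t,256,240),c(t,409,262)]),np.hstack([c(s,418,281),c(s,244,190)])])
cv2.imwrite('pics/c0.png',a);print(a.shape)
hsv=cv2.cvtColor(t,cv2.COLOR_BGR2HSV)
m=cv2.inRange(hsv,(20,100,80),(35,255,255));m[:, :236]=0;m[:,278:]=0;m[:222]=0;m[260:]=0
p=np.argwhere(m)[:,::-1].astype(np.float32);print('bar rect px',cv2.minAreaRect(p))
b=cv2.boxPoints(cv2.minAreaRect(p));print(p.mean(0),ray('top',*(p.mean(0)),60))
print([np.round(ray('top',*q,60)).tolist() for q in b])
m=cv2.inRange(hsv,(3,150,60),(35,255,255));m[:, :236]=0;m[:,278:]=0;m[:222]=0;m[262:]=0
(x,y),r=cv2.minEnclosingCircle(np.argwhere(m)[:,::-1].astype(np.float32));print('lid circ',x,y,r,ray('top',x,y,26))
E
```

```text
(600, 792, 3)
bar rect px ((253.7414093017578, 238.8965606689453), (6.171402931213379, 24.816919326782227), 66.80140686035156)
[253.68457 238.97986] [554.80493156 222.88041124  60.        ]
[[549.0, 259.0, 60.0], [578.0, 194.0, 60.0], [562.0, 186.0, 60.0], [532.0, 252.0, 60.0]]
lid circ 255.4375 239.625 15.5228910446167 [555.2101056  222.52711906  26.        ]
```

View pics/c0.png

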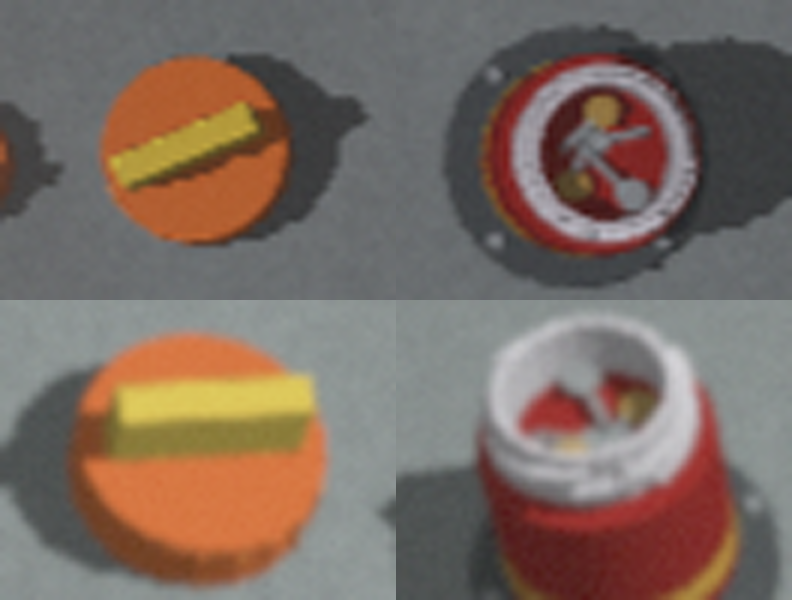

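```bash
cat >> h.py <<'E'
from scipy.spatial.transform import Rotation as Rn
def to(target,yaw):
    s=arm.read_state();R=Rn.from_quat(s['ee_rot']);c,n=np.cos(np.radians(yaw)),np.sin(np.radians(yaw))
    T=Rn.from_matrix(np.array([[c,n,0],[n,-c,0],[0,0,-1.]]))
    x=R.as_matrix()[:,0];print('yaw',np.degrees(np.arctan2(x[1],x[0])),'pos',s['position'].round(1),'t',s['clock'],'w',round(s['gripper_width'],1),'F',s['contact_force'].round(1),'M',s['wrist_torque'].round(2),'g',round(s['grasp_force'],1),'q',s['joints'].round(2))
    print('slide',R.inv().apply(np.array(target)-s['position']).round(1),'dr',((R.inv()*T).as_rotvec()/np.radians(8)).round(2))
def tri(a,b):
    L=[]
    for n,(u,v) in(('top',a),('scene',b)):
        p=ray(n,u,v,0);q=ray(n,u,v,300);L.append((p,(q-p)/np.linalg.norm(q-p)))
    A=sum(np.eye(3)-np.outer(d,d) for p,d in L);B=sum((np.eye(3)-np.outer(d,d))@p for p,d in L);return np.linalg.solve(A,B)
E
python3 - <<'E'
from h import *
print(ray('top',410.3,261.8,120),ray('scene',241.3,178.8,120),tri((410.3,261.8),(241.3,178.8)))
print('bar',ray('scene',418-33+212/6-.4,281-25+(400-300)/6-.4,62))
to((555,223,120),-66)
E
```

```text
[ 493.39346027 -224.10953451  120.        ] [ 490.96284173 -227.94101224  120.        ] [ 493.78304403 -224.49712355  124.51349269]
bar [555.68499689 223.44672428  62.        ]
yaw -15.468979751619036 pos [166.4 601.9 230.3] t 0.1 w 85.5 F [0.2 0.  0.1] M [ 0.03 -0.02 -0.01] g 0.0 q [ 1.56  0.39  0.01 -0.   -1.19 -0.26]
slide [475.5 261.3 110.9] dr [ 0.01 -0.01  6.32]
```

step_arm --motion '[{"dr":[0,0,0.8],"slide":[50,27,0],"jaw":85},{"dr":[0,0,1.6],"slide":[100,55,0],"jaw":85},{"dr":[0,0,2.4],"slide":[150,82,0],"jaw":85},{"dr":[0,0,3.2],"slide":[200,110,10],"jaw":70},{"dr":[0,0,4.0],"slide":[250,137,20],"jaw":60},{"dr":[0,0,4.8],"slide":[300,165,40],"jaw":50},{"dr":[0,0,5.6],"slide":[350,192,60],"jaw":45},{"dr":[0,0,6.3],"slide":[400,220,80],"jaw":45}]'

```text
clock: 1.1
position: [494.4, 282.2, 150.5]
ee_rot: [0.839, -0.545, -0.0, 0.0]
contact_force: [0.4, 0.4, 0.1]
gripper_width: 45.1
grasp_force: 0.0
```

```bash
python3 - <<'E'
from h import *
to((555,223,90),-66)
E
```

```text
yaw -66.0320029611608 pos [494.4 282.2 150.5] t 1.1 w 45.1 F [0.4 0.4 0.1] M [ 0.1  -0.08 -0.03] g 0.0 q [ 0.8   0.36 -0.25 -0.   -0.96 -0.38]
slide [ 78.7 -31.3  60.5] dr [ 0. -0. -0.]
```

step_arm --motion '[{"dr":[0,0,0],"slide":[40,-16,10],"jaw":45},{"dr":[0,0,0],"slide":[79,-31,30],"jaw":45},{"dr":[0,0,0],"slide":[79,-31,60],"jaw":45},{"dr":[0,0,0],"slide":[79,-31,90],"jaw":45},{"dr":[0,0,0],"slide":[79,-31,113],"jaw":45},{"dr":[0,0,0],"slide":[79,-31,113],"jaw":30},{"dr":[0,0,0],"slide":[79,-31,113],"jaw":14},{"dr":[0,0,0],"slide":[79,-31,113],"jaw":10}]'

```text
clock: 2.1
position: [554.4, 224.7, 39.3]
ee_rot: [0.839, -0.544, 0.0, -0.001]
contact_force: [0.6, -0.6, -0.7]
gripper_width: 14.7
grasp_force: 60.1
```

step_arm --motion '[{"dr":[0,0,0],"slide":[0,0,0],"jaw":5},{"dr":[0,0,0],"slide":[0,0,0],"jaw":5},{"dr":[0,0,0],"slide":[0,0,0],"jaw":5},{"dr":[0,0,0],"slide":[0,0,-20],"jaw":5},{"dr":[0,0,0],"slide":[0,0,-50],"jaw":5},{"dr":[0,0,0],"slide":[0,0,-90],"jaw":5},{"dr":[0,0,0],"slide":[0,0,-130],"jaw":5},{"dr":[0,0,0],"slide":[0,0,-170],"jaw":5}]'

```text
clock: 3.1
position: [553.7, 224.1, 209.4]
ee_rot: [0.839, -0.544, -0.0, 0.0]
contact_force: [-0.3, 0.7, -1.8]
gripper_width: 14.9
grasp_force: 60.2
```

```bash
python3 - <<'E'
from h import *
to((493,-226,208),-100)
t=snap('scene','s1.png'); cv2.imwrite('pics/s1c.png',cv2.resize(t[130:330,230:500],None,fx=2.9,fy=2.9))
E
```

```text
yaw -65.86087550123045 pos [553.7 224.1 209.4] t 3.1 w 14.9 F [-0.3  0.7 -1.8] M [ 0.1  -0.14  0.  ] g 60.2 q [ 0.66  0.35 -0.1  -0.   -1.12 -0.23]
slide [385.9 239.5   1.4] dr [ 0.   -0.    4.27]
```

View pics/s1c.png

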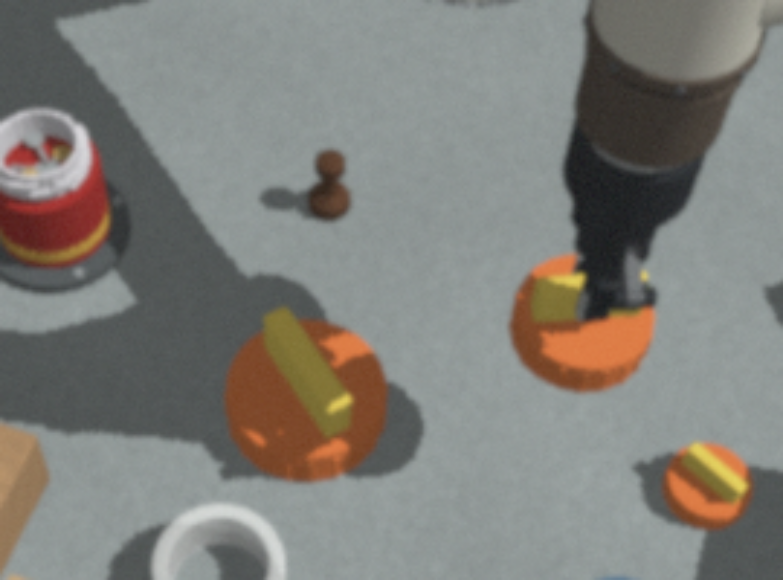

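The lid hangs level from the fingers at crop (583,315), with the bar gripped near its middle, and nothing else has moved.

step_arm --motion '[{"dr":[0,0,0.5],"slide":[30,19,0],"jaw":5},{"dr":[0,0,1.0],"slide":[75,47,0],"jaw":5},{"dr":[0,0,1.6],"slide":[125,78,0],"jaw":5},{"dr":[0,0,2.2],"slide":[175,109,0],"jaw":5},{"dr":[0,0,2.8],"slide":[225,140,0],"jaw":5},{"dr":[0,0,3.4],"slide":[275,171,0],"jaw":5},{"dr":[0,0,3.8],"slide":[320,199,0],"jaw":5},{"dr":[0,0,4.3],"slide":[355,220,0],"jaw":5}]'

```text
clock: 4.15
position: [497.6, -191.6, 208.0]
ee_rot: [-0.64, 0.769, 0.0, -0.0]
contact_force: [1.7, 0.6, -1.7]
gripper_width: 15.1
grasp_force: 60.3
```

```bash
python3 - <<'E'
from h import *
to((493.3,-223,190),-100)
E
```

```text
yaw -100.46285167641295 pos [ 497.6 -191.6  208. ] t 4.15 w 15.1 F [ 1.7  0.6 -1.7] M [ 0.01 -0.09  0.04] g 60.3 q [-0.06  0.25 -0.25 -0.   -1.07 -0.12]
slide [31.7 -1.5 18. ] dr [ 0.    0.   -0.06]
```

step_arm --motion '[{"dr":[0,0,0],"slide":[16,-1,5],"jaw":5},{"dr":[0,0,0],"slide":[32,-1.5,10],"jaw":5},{"dr":[0,0,0],"slide":[32,-1.5,20],"jaw":5},{"dr":[0,0,0],"slide":[32,-1.5,30],"jaw":5},{"dr":[0,0,0],"slide":[32,-1.5,35],"jaw":5},{"dr":[0,0,0],"slide":[32,-1.5,35],"jaw":5},{"dr":[0,0,0],"slide":[32,-1.5,35],"jaw":5},{"dr":[0,0,0],"slide":[32,-1.5,35],"jaw":5}]'

```text
clock: 5.15
position: [494.5, -221.3, 173.7]
ee_rot: [-0.641, 0.767, -0.0, 0.0]
contact_force: [-0.7, -0.8, -2.4]
gripper_width: 15.0
grasp_force: 60.3
```

```bash
python3 - <<'E'
from h import *
to((493.3,-223,160),-100)
t=snap('top','t2.png');s=snap('scene','s2.png')
print(proj('scene',(493,-225,159)),proj('top',(493,-225,159)))
a=np.vstack([cv2.resize(t[232:292,370:450],None,fx=5,fy=5,interpolation=cv2.INTER_CUBIC),cv2.resize(s[145:205,205:285],None,fx=5,fy=5,interpolation=cv2.INTER_CUBIC)])
a=np.hstack([a[:300],a[300:]]);cv2.imwrite('pics/c2.png',a)
E
```

```text
yaw -100.2408316973043 pos [ 494.5 -221.3  173.7] t 5.15 w 15.0 F [-0.7 -0.8 -2.4] M [-0.01 -0.01 -0.  ] g 60.3 q [-0.12  0.29 -0.28  0.   -0.99 -0.06]
slide [ 1.9  0.9 13.7] dr [-0.01 -0.   -0.03]
[239.37575687 168.52460998] [412.68460881 261.56805355]
```

View pics/c2.png

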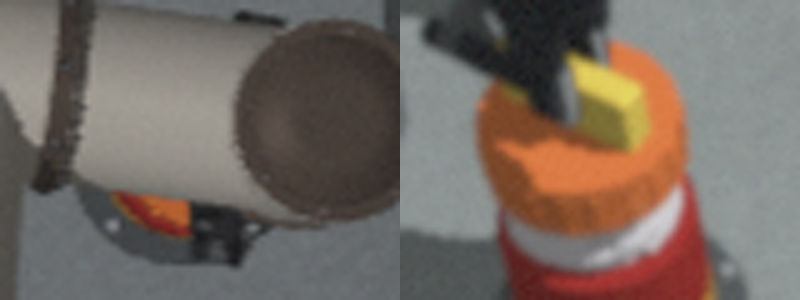

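The scene crop shows the held lid spanning x 476–688, with the bottom of its skirt at y≈236, hovering just over the white neck. The top view is hidden by the wrist. I'll compare the two outlines in the scene camera.

```bash
python3 - <<'E'
from h import *
from scipy.optimize import least_squares
th=np.linspace(0,2*np.pi,181)
def circ(c,r,z): return np.array([proj('scene',(c[0]+r*np.cos(t),c[1]+r*np.sin(t),z)) for t in th])
def box(P): return P[:,0].min(),P[:,0].max(),P[:,1].min(),P[:,1].max()
def rim(c):
    b=box(circ(c,36,120)); return np.array([b[0]-225.8,b[1]-256.6,b[2]-166.6])
def lid(c):
    b=box(np.vstack([circ(c,47,134.4),circ(c,47,164.4)])); return np.array([b[0]-219.8,b[1]-262.2,b[3]-191.8,b[2]-(145+40/5-.4)])
for f in(rim,lid):
    r=least_squares(f,(493,-225));print(r.x,r.fun)
E
```

```text
[ 489.5305831  -228.84133924] [-0.10947353  0.10961012 -0.0052301 ]Traceback (most recent call last):
  File "<stdin>", line 11, in <module>
    return func(*args, **kwargs)
    result = trf(vector_fun.fun, vector_fun.jac, x0, f0, J0, lb, ub, ftol, xtol,
                 gtol, max_nfev, x_scale, loss_function, tr_solver,
                 tr_options.copy(), verbose, callback=callback_wrapped)
    return trf_no_bounds(
        fun, jac, x0, f0, J0, ftol, xtol, gtol, max_nfev, x_scale,
        loss_function, tr_solver, tr_options, verbose, callback=callback)
    f_new = fun(x_new)
    self._update_fun()
    ~~~~~~~~~~~~~~~~^^
    self.f = self.fun_wrapped(xp_copy(self.x))
             ~~~~~~~~~~~~~~~~^^^^^^^^^^^^^^^^^
    return np.atleast_1d(self.fun(x))
                         ~~~~~~~~^^^
    return self.f(x, *self.args, **self.kwargs)
           ~~~~~~^^^^^^^^^^^^^^^^^^^^^^^^^^^^^^
  File "<stdin>", line 9, in lid
  File "<stdin>", line 4, in circ
  File "h.py", line 11, in proj
    c=optics.camera_info(n);K=np.array(c['camera_matrix'],float);V=np.array(c['view'],float)
ValueError: time passes only in moves, steps and waits
```

```bash
cat > ov.py <<'E'
from h import *
th=np.linspace(0,2*np.pi,121)
def crop(im,n,u,v,sets,k=10):
    w,h=40,30
    a=cv2.resize(im[v-h:v+h,u-w//1+0:u+w][:, :],None,fx=k,fy=k,interpolation=cv2.INTER_CUBIC)[:, :]
    for (c,col,cs) in sets:
        for r,z in cs:
            P=np.array([proj(n,(c[0]+r*np.cos(t),c[1]+r*np.sin(t),z)) for t in th])
            P=((P+.5-[u-w,v-h])*k).astype(int);cv2.polylines(a,[P],True,col,1)
    return a
E
python3 - <<'E'
from ov import *
t=cv2.imread('pics/t0.png');s=cv2.imread('pics/s0.png')
S=[((492,-226),(0,255,0),[(36,120),(48,92),(65,12)])]
a=crop(t,'top',409,262,S)[:,200:600];b=crop(s,'scene',245,190,S)[:,180:580]
cv2.imwrite('pics/o.png',np.hstack([a,b]))
E
```

```text
(no output)
```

View pics/o.png

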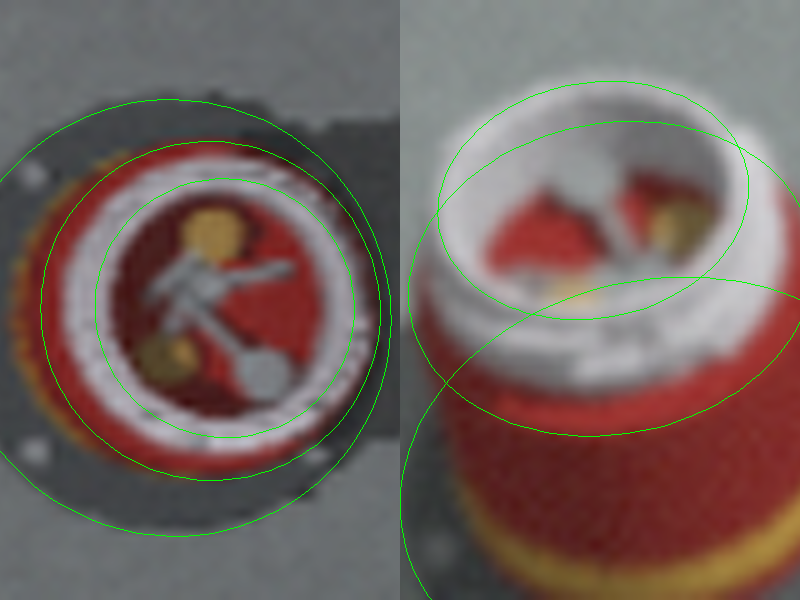

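Top view: the model circles at (492,-226) sit about half a pixel right of and below the neck. Scene view: the rim's top edge lies about 0.7 px above the model. I'll check the held lid the same way.

```bash
python3 - <<'E'
from ov import *
t=cv2.imread('pics/t0.png');s=cv2.imread('pics/s2.png')
S=[((494.2,-223.2),(0,255,0),[(47,134.4),(47,164.4)]),((492,-226),(255,255,0),[(48,92)])]
L=[((555,223),(0,255,0),[(47,30)])]
a=crop(t,'top',256,240,L)[:,200:600];b=crop(s,'scene',243,175,S)[:,180:580]
cv2.imwrite('pics/o2.png',np.hstack([a,b]))
E
```

```text
(no output)
```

View pics/o2.png

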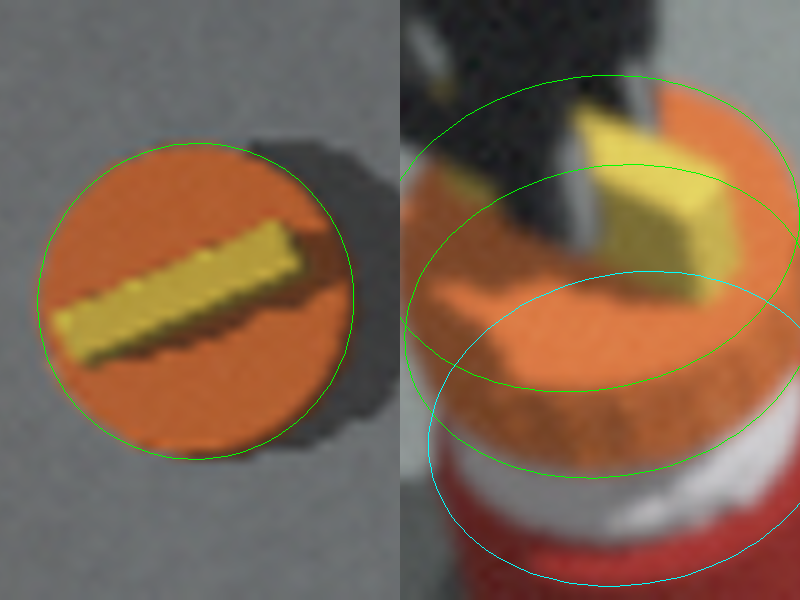

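Both overlays agree to about a millimetre: the lid sits where the grip predicts, and the canister axis is at about (492.3,-225.2). Now lowering.

step_arm --motion '[{"dr":[0,0,0],"slide":[2.4,1.5,0],"jaw":5},{"dr":[0,0,0],"slide":[2.4,1.5,0],"jaw":5},{"dr":[0,0,0],"slide":[2.4,1.5,4],"jaw":5},{"dr":[0,0,0],"slide":[2.4,1.5,8],"jaw":5},{"dr":[0,0,0],"slide":[2.4,1.5,12],"jaw":5},{"dr":[0,0,0],"slide":[2.4,1.5,15],"jaw":5},{"dr":[0,0,0],"slide":[2.4,1.5,15],"jaw":5},{"dr":[0,0,0],"slide":[2.4,1.5,15],"jaw":5}]'

```text
clock: 6.25
position: [492.5, -223.5, 158.4]
ee_rot: [-0.641, 0.767, -0.0, 0.0]
contact_force: [-0.1, -0.5, -2.0]
gripper_width: 14.9
grasp_force: 60.3
```

```bash
python3 - <<'E'
from h import *
to((492.6,-223.4,150),-100)
E
```

```text
yaw -100.25178960554017 pos [ 492.5 -223.5  158.4] t 6.25 w 14.9 F [-0.1 -0.5 -2. ] M [-0.02 -0.01 -0.04] g 60.3 q [-0.13  0.31 -0.3   0.   -0.96 -0.05]
slide [-0.1 -0.1  8.4] dr [-0.   -0.   -0.03]
```

step_arm --motion '[{"dr":[0,0,0],"slide":[0,0,1],"jaw":5},{"dr":[0,0,0],"slide":[0,0,2.5],"jaw":5},{"dr":[0,0,0],"slide":[0,0,4],"jaw":5},{"dr":[0,0,0],"slide":[0,0,5.5],"jaw":5},{"dr":[0,0,0],"slide":[0,0,7],"jaw":5},{"dr":[0,0,0],"slide":[0,0,8],"jaw":5},{"dr":[0,0,0],"slide":[0,0,8],"jaw":5},{"dr":[0,0,0],"slide":[0,0,8],"jaw":5}]'

```text
clock: 7.25
position: [492.2, -223.8, 150.3]
ee_rot: [-0.641, 0.767, -0.0, -0.0]
contact_force: [-1.4, -4.8, -1.3]
gripper_width: 15.2
grasp_force: 60.3
```

step_arm --motion '[{"dr":[0,0,0],"slide":[1,0.2,0],"jaw":5},{"dr":[0,0,0],"slide":[1,0.2,1],"jaw":5},{"dr":[0,0,0],"slide":[1,0.2,2],"jaw":5},{"dr":[0,0,0],"slide":[1,0.2,3],"jaw":5},{"dr":[0,0,0],"slide":[1,0.2,4],"jaw":5},{"dr":[0,0,0],"slide":[1,0.2,5],"jaw":5},{"dr":[0,0,0],"slide":[1,0.2,5],"jaw":5},{"dr":[0,0,0],"slide":[1,0.2,5],"jaw":5}]'

```text
clock: 8.25
position: [492.0, -224.3, 145.3]
ee_rot: [-0.641, 0.767, 0.0, 0.0]
contact_force: [0.1, -0.2, -0.8]
gripper_width: 14.9
grasp_force: 60.3
```

step_arm --motion '[{"dr":[0,0,0],"slide":[0,0,0.5],"jaw":5},{"dr":[0,0,0],"slide":[0,0,1],"jaw":5},{"dr":[0,0,0],"slide":[0,0,1.5],"jaw":5},{"dr":[0,0,0],"slide":[0,0,2],"jaw":5},{"dr":[0,0,0],"slide":[0,0,2.5],"jaw":5},{"dr":[0,0,0],"slide":[0,0,3],"jaw":5},{"dr":[0,0,0],"slide":[0,0,3],"jaw":5},{"dr":[0,0,0],"slide":[0,0,3],"jaw":5}]'

```text
clock: 9.25
position: [492.0, -224.4, 142.3]
ee_rot: [-0.641, 0.767, -0.0, 0.0]
contact_force: [0.4, 0.8, -0.8]
gripper_width: 15.0
grasp_force: 60.3
```

step_arm --motion '[{"dr":[0,0,0],"slide":[0,0,0.5],"jaw":5},{"dr":[0,0,0],"slide":[0,0,1],"jaw":5},{"dr":[0,0,0],"slide":[0,0,1.5],"jaw":5},{"dr":[0,0,0],"slide":[0,0,2],"jaw":5},{"dr":[0,0,0],"slide":[0,0,2.5],"jaw":5},{"dr":[0,0,0],"slide":[0,0,2.5],"jaw":5},{"dr":[0,0,0],"slide":[0,0,2.5],"jaw":5},{"dr":[0,0,0],"slide":[0,0,2.5],"jaw":5}]'

```text
clock: 10.25
position: [492.1, -224.5, 140.8]
ee_rot: [-0.641, 0.767, -0.0, 0.0]
contact_force: [-1.3, 0.9, 5.3]
gripper_width: 14.8
grasp_force: 61.3
```

The lid has set down on the threads at about 12.7 mm. I'll loosen the fingers, raise them slightly and centre them on the lid axis, then turn back counter-clockwise.

step_arm --motion '[{"dr":[0,0,0],"slide":[0,0,0],"jaw":19},{"dr":[0,0,0],"slide":[0,0,0],"jaw":19},{"dr":[0,0,0],"slide":[1.8,0,-3],"jaw":19},{"dr":[0,0,0],"slide":[1.8,0,-7],"jaw":19},{"dr":[0,0,0],"slide":[1.8,0,-7],"jaw":19},{"dr":[0,0,0],"slide":[1.8,0,-7],"jaw":19},{"dr":[0,0,-0.5],"slide":[1.8,0,-7],"jaw":19},{"dr":[0,0,-1],"slide":[1.8,0,-7],"jaw":19}]'

```text
clock: 11.25
position: [491.7, -226.2, 146.7]
ee_rot: [-0.694, 0.72, -0.0, 0.0]
contact_force: [-0.3, -0.8, -0.1]
gripper_width: 18.9
grasp_force: 1.3
```

step_arm --motion '[{"dr":[0,0,-0.9],"slide":[0,0,0],"jaw":19},{"dr":[0,0,-1.8],"slide":[0,0,0],"jaw":19},{"dr":[0,0,-2.7],"slide":[0,0,0],"jaw":19},{"dr":[0,0,-3.6],"slide":[0,0,0],"jaw":19},{"dr":[0,0,-4.5],"slide":[0,0,0],"jaw":19},{"dr":[0,0,-5.4],"slide":[0,0,0],"jaw":19},{"dr":[0,0,-6.3],"slide":[0,0,0],"jaw":19},{"dr":[0,0,-7.2],"slide":[0,0,0],"jaw":19}]'

```text
clock: 12.25
position: [494.0, -227.0, 149.7]
ee_rot: [0.955, -0.296, 0.003, 0.0]
contact_force: [-0.7, 1.1, 9.1]
gripper_width: 18.9
grasp_force: 13.0
```

```bash
python3 - <<'E'
from h import *
to((491.8,-226.3,148),40)
s=snap('scene','s3.png');cv2.imwrite('pics/s3c.png',cv2.resize(s[140:215,200:300],None,fx=7,fy=7,interpolation=cv2.INTER_CUBIC))
E
```

```text
yaw -34.43290328557134 pos [ 494.  -227.   149.7] t 12.25 w 18.9 F [-0.7  1.1  9.1] M [ 0.04  0.32 -0.37] g 13.0 q [-0.13  0.32 -0.31  0.   -0.93  1.1 ]
slide [-2.2  0.7  1.7] dr [ 0.02 -0.05 -9.3 ]
```

View pics/s3c.png

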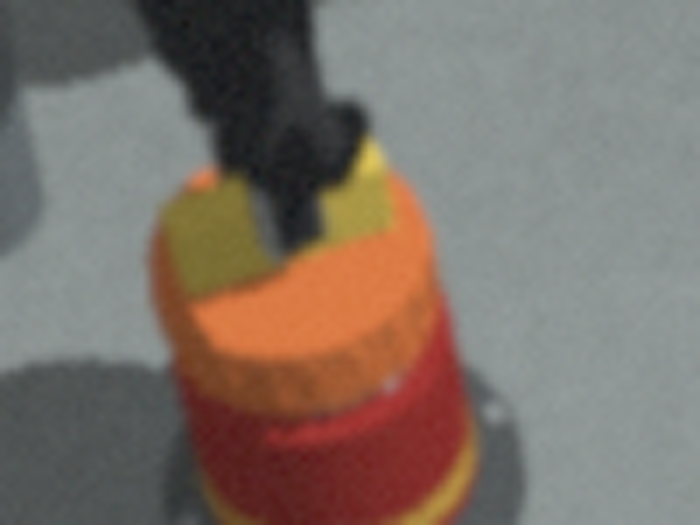

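The lid is on the neck and climbing as it turns, with the fingers around the bar at crop (290,200). The fingers are being dragged up (9 N), so I'll raise them along with the lid as I turn on.

step_arm --motion '[{"dr":[0,0,0.6],"slide":[0,0,-1],"jaw":19},{"dr":[0,0,0.6],"slide":[0,0,-4],"jaw":19},{"dr":[0,0,0],"slide":[0,0,-5],"jaw":19},{"dr":[0,0,-0.8],"slide":[0,0,-5.5],"jaw":19},{"dr":[0,0,-1.6],"slide":[0,0,-6],"jaw":19},{"dr":[0,0,-2.4],"slide":[0,0,-6.5],"jaw":19},{"dr":[0,0,-3.2],"slide":[0,0,-7],"jaw":19},{"dr":[0,0,-4],"slide":[0,0,-7.5],"jaw":19}]'

```text
clock: 13.3
position: [491.6, -226.1, 154.2]
ee_rot: [1.0, -0.021, -0.0, -0.0]
contact_force: [-0.1, 0.4, 0.1]
gripper_width: 19.0
grasp_force: 0.0
```

```bash
python3 - <<'E'
from h import *
to((491.8,-226.3,155),40)
E
```

```text
yaw -2.356628846254227 pos [ 491.6 -226.1  154.2] t 13.3 w 19.0 F [-0.1  0.4  0.1] M [0.01 0.06 0.01] g 0.0 q [-0.13  0.31 -0.31 -0.   -0.95  1.66]
slide [ 0.2  0.2 -0.8] dr [-0.    0.   -5.29]
```

```bash
cat > lidz.py <<'E'
from h import *
th=np.linspace(0,2*np.pi,181)
def low(im):  # lower edge of orange, columns of the lid (scene)
    m=cv2.inRange(cv2.cvtColor(im,cv2.COLOR_BGR2HSV),(6,150,60),(17,255,255))
    m[:140]=0;m[200:]=0;m[:,:205]=0;m[:,285:]=0
    n,l,st,_=cv2.connectedComponentsWithStats(m);k=1+st[1:,4].argmax();return st[k],[int(np.argwhere(l[:,u]==k).max()) for u in (230,235,240,245,250)]
def pred(c,z): # lower edge of the skirt bottom at z
    P=np.array([proj('scene',(c[0]+47*np.cos(t),c[1]+47*np.sin(t),z)) for t in th])
    return [round(max(p[1] for p in P if abs(p[0]-u)<1.2),1) for u in (230,235,240,245,250)]
E
python3 - <<'E'
from lidz import *
s=snap('scene','s4.png')
for f in('s2','s3','s4'):print(f,low(cv2.imread(f'pics/{f}.png')))
print('s2 pred',pred((494.2,-223.2),134.4))
for h in(5,11,13,17,21):print(h,pred((491.8,-226.3),120+h-31))
hsv=cv2.cvtColor(s,cv2.COLOR_BGR2HSV);m=cv2.inRange(hsv,(22,100,60),(35,255,255));m[:140]=0;m[200:]=0;m[:,:205]=0;m[:,285:]=0
P=np.argwhere(m)[:,::-1];print('yellow',len(P),P.min(0),P.max(0),cv2.minAreaRect(P.astype(np.float32)))
cv2.imwrite('pics/s4c.png',cv2.resize(s[140:215,200:300],None,fx=7,fy=7,interpolation=cv2.INTER_CUBIC))
E
```

```text
s2 (array([222, 154,  40,  37, 802], dtype=int32), [188, 189, 190, 190, 188])
s3 (array([223, 166,  40,  34, 772], dtype=int32), [196, 198, 198, 198, 197])
s4 (array([223, 165,  40,  35, 835], dtype=int32), [197, 199, 199, 199, 198])
s2 pred [np.float64(190.9), np.float64(192.1), np.float64(192.3), np.float64(191.8), np.float64(190.4)]
5 [np.float64(199.7), np.float64(201.5), np.float64(202.1), np.float64(202.0), np.float64(201.0)]
11 [np.float64(198.4), np.float64(200.1), np.float64(200.6), np.float64(200.4), np.float64(199.2)]
13 [np.float64(197.9), np.float64(199.5), np.float64(200.0), np.float64(199.8), np.float64(198.6)]
17 [np.float64(196.8), np.float64(198.5), np.float64(199.0), np.float64(198.7), np.float64(197.6)]
21 [np.float64(196.0), np.float64(197.5), np.float64(197.9), np.float64(197.6), np.float64(196.5)]
yellow 228 [229 163] [251 186] ((238.36587524414062, 172.29269409179688), (12.806248664855957, 29.048322677612305), 38.65980911254883)
```

View pics/s4c.png

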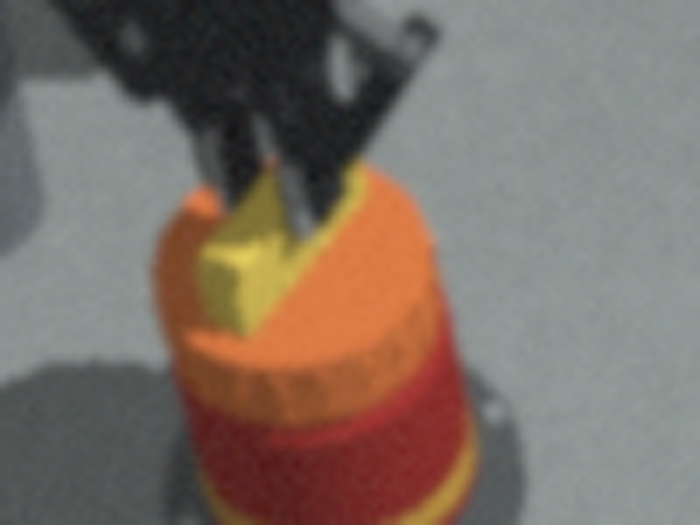

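The lid has followed the turn (bar end at crop (245,290)) and sits level. Its lower edge is about 4 mm lower than before, so it may have dropped into the gap. I'll turn a little further back to feel for the stop.

step_arm --motion '[{"dr":[0,0,0],"slide":[0,0,3],"jaw":19},{"dr":[0,0,0],"slide":[0,0,6],"jaw":19},{"dr":[0,0,-0.5],"slide":[0,0,6],"jaw":19},{"dr":[0,0,-1],"slide":[0,0,6],"jaw":19},{"dr":[0,0,-1.5],"slide":[0,0,6],"jaw":19},{"dr":[0,0,-2],"slide":[0,0,6],"jaw":19},{"dr":[0,0,-2.5],"slide":[0,0,6],"jaw":19},{"dr":[0,0,-2.5],"slide":[0,0,6],"jaw":19}]'

```text
clock: 14.35
position: [491.4, -226.2, 148.4]
ee_rot: [0.989, 0.148, 0.0, -0.0]
contact_force: [-1.3, 0.8, 2.9]
gripper_width: 19.1
grasp_force: 33.7
```

```bash
python3 - <<'E'
from lidz import *
to((491.8,-226.3,148),40)
print(low(snap('scene','s5.png')))
E
```

```text
yaw 17.063505334635078 pos [ 491.4 -226.2  148.4] t 14.35 w 19.1 F [-1.3  0.8  2.9] M [ 0.08  0.3  -1.16] g 33.7 q [-0.13  0.32 -0.32 -0.   -0.93  2.  ]
slide [0.3 0.2 0.4] dr [-0.   -0.   -2.87]
(array([223, 164,  40,  36, 856], dtype=int32), [197, 199, 199, 199, 198])
```

The lid is blocked against the stop (1.16 N m), so it is in the gap. Now screwing clockwise, moving down with it.

step_arm --motion '[{"dr":[0,0,1],"slide":[0,0,0],"jaw":19},{"dr":[0,0,2],"slide":[0,0,0],"jaw":19},{"dr":[0,0,3],"slide":[0,0,0.5],"jaw":19},{"dr":[0,0,3.8],"slide":[0,0,1],"jaw":19},{"dr":[0,0,4.6],"slide":[0,0,1.6],"jaw":19},{"dr":[0,0,5.4],"slide":[0,0,2.2],"jaw":19},{"dr":[0,0,6.2],"slide":[0,0,2.8],"jaw":19},{"dr":[0,0,7],"slide":[0,0,3.4],"jaw":19}]'

```text
clock: 15.4
position: [491.8, -226.2, 144.7]
ee_rot: [0.943, -0.332, 0.0, 0.0]
contact_force: [-0.1, -0.1, 1.1]
gripper_width: 19.2
grasp_force: 1.3
```

```bash
python3 - <<'E'
from lidz import *
to((491.8,-226.3,143),-70)
print(low(snap('scene','s6.png')))
E
```

```text
yaw -38.77338684237985 pos [ 491.8 -226.2  144.7] t 15.4 w 19.2 F [-0.1 -0.1  1.1] M [-0.05  0.04  0.09] g 1.3 q [-0.13  0.32 -0.32  0.   -0.93  1.02]
slide [0.  0.1 1.7] dr [ 0.  -0.   3.9]
(array([223, 167,  40,  33, 759], dtype=int32), [197, 199, 199, 199, 199])
```

step_arm --motion '[{"dr":[0,0,0.8],"slide":[0,0,0.6],"jaw":19},{"dr":[0,0,1.6],"slide":[0,0,1.2],"jaw":19},{"dr":[0,0,2.4],"slide":[0,0,1.8],"jaw":19},{"dr":[0,0,3.2],"slide":[0,0,2.4],"jaw":19},{"dr":[0,0,4],"slide":[0,0,3],"jaw":19},{"dr":[0,0,4.8],"slide":[0,0,3.4],"jaw":19},{"dr":[0,0,5.6],"slide":[0,0,3.6],"jaw":19},{"dr":[0,0,6.2],"slide":[0,0,3.6],"jaw":19}]'

```text
clock: 16.45
position: [491.5, -226.1, 140.8]
ee_rot: [0.718, -0.696, -0.0, 0.0]
contact_force: [0.2, 0.0, -0.8]
gripper_width: 19.3
grasp_force: 0.6
```

```bash
python3 - <<'E'
from lidz import *
to((491.8,-226.3,141),-120)
print(low(snap('scene','s7.png')))
E
```

```text
yaw -88.2710459693256 pos [ 491.5 -226.1  140.8] t 16.45 w 19.3 F [ 0.2  0.  -0.8] M [-0.02  0.05  0.02] g 0.6 q [-0.13  0.33 -0.33  0.   -0.92  0.16]
slide [ 0.2 -0.3 -0.2] dr [ 0.01 -0.    3.97]
(array([224, 165,  40,  35, 766], dtype=int32), [198, 199, 199, 199, 199])
```

step_arm --motion '[{"dr":[0,0,0.8],"slide":[0,0,0],"jaw":19},{"dr":[0,0,1.6],"slide":[0,0,0],"jaw":19},{"dr":[0,0,2.4],"slide":[0,0,0],"jaw":19},{"dr":[0,0,3.2],"slide":[0,0,0],"jaw":19},{"dr":[0,0,4],"slide":[0,0,0],"jaw":19},{"dr":[0,0,4.8],"slide":[0,0,0],"jaw":19},{"dr":[0,0,5.2],"slide":[0,0,0],"jaw":19},{"dr":[0,0,5.2],"slide":[0,0,0],"jaw":19}]'

```text
clock: 17.5
position: [491.5, -226.2, 141.0]
ee_rot: [-0.427, 0.904, -0.0, -0.001]
contact_force: [0.6, -0.7, -2.2]
gripper_width: 19.1
grasp_force: 36.1
```

```bash
python3 - <<'E'
from lidz import *
to((491.8,-226.3,141),-160)
print(low(snap('scene','s8.png')))
E
```

```text
yaw -129.46538138257307 pos [ 491.5 -226.2  141. ] t 17.5 w 19.1 F [ 0.6 -0.7 -2.2] M [-0.19  0.05  1.21] g 36.1 q [-0.13  0.33 -0.33  0.   -0.92 -0.56]
slide [-0.1 -0.3 -0. ] dr [-0.   -0.01  3.82]
(array([224, 166,  40,  34, 818], dtype=int32), [198, 199, 199, 199, 199])
```

Tight at 1.2 N m. I'll back off slightly and probe the plate height with the fingertips: 124 mm if the lid is home, 130 mm or more if not.

step_arm --motion '[{"dr":[0,0,-0.8],"slide":[0,0,0],"jaw":19},{"dr":[0,0,-1.2],"slide":[0,0,2],"jaw":19},{"dr":[0,0,-1.2],"slide":[0,0,5],"jaw":19},{"dr":[0,0,-1.2],"slide":[0,0,8],"jaw":19},{"dr":[0,0,-1.2],"slide":[0,0,10],"jaw":19},{"dr":[0,0,-1.2],"slide":[0,0,12],"jaw":19},{"dr":[0,0,-1.2],"slide":[0,0,12],"jaw":19},{"dr":[0,0,-1.2],"slide":[0,0,12],"jaw":19}]'

```text
clock: 18.55
position: [491.7, -226.2, 129.4]
ee_rot: [-0.498, 0.867, -0.0, 0.0]
contact_force: [-0.1, 0.1, 0.2]
gripper_width: 18.9
grasp_force: 0.0
```

step_arm --motion '[{"dr":[0,0,0],"slide":[0,0,0.6],"jaw":19},{"dr":[0,0,0],"slide":[0,0,1.2],"jaw":19},{"dr":[0,0,0],"slide":[0,0,1.8],"jaw":19},{"dr":[0,0,0],"slide":[0,0,2.4],"jaw":19},{"dr":[0,0,0],"slide":[0,0,3],"jaw":19},{"dr":[0,0,0],"slide":[0,0,3.5],"jaw":19},{"dr":[0,0,0],"slide":[0,0,3.5],"jaw":19},{"dr":[0,0,0],"slide":[0,0,3.5],"jaw":19}]'

```text
clock: 19.55
position: [491.7, -226.2, 125.8]
ee_rot: [-0.498, 0.867, -0.0, 0.0]
contact_force: [0.1, -0.2, -0.1]
gripper_width: 19.2
grasp_force: 0.0
```

step_arm --motion '[{"dr":[0,0,0],"slide":[0,0,0.5],"jaw":19},{"dr":[0,0,0],"slide":[0,0,1],"jaw":19},{"dr":[0,0,0],"slide":[0,0,1.5],"jaw":19},{"dr":[0,0,0],"slide":[0,0,2],"jaw":19},{"dr":[0,0,0],"slide":[0,0,2.5],"jaw":19},{"dr":[0,0,0],"slide":[0,0,3],"jaw":19},{"dr":[0,0,0],"slide":[0,0,3],"jaw":19},{"dr":[0,0,0],"slide":[0,0,3],"jaw":19}]'

```text
clock: 20.55
position: [491.7, -226.2, 124.2]
ee_rot: [-0.498, 0.867, -0.0, 0.0]
contact_force: [-3.0, 3.3, 9.1]
gripper_width: 19.0
grasp_force: 4.1
```

step_arm --motion '[{"dr":[0,0,0],"slide":[0,0,-4],"jaw":19},{"dr":[0,0,0.8],"slide":[0,0,-8],"jaw":19},{"dr":[0,0,1.6],"slide":[0,0,-8],"jaw":19},{"dr":[0,0,2.2],"slide":[0,0,-8],"jaw":19},{"dr":[0,0,2.8],"slide":[0,0,-8],"jaw":19},{"dr":[0,0,3.4],"slide":[0,0,-8],"jaw":19},{"dr":[0,0,3.6],"slide":[0,0,-8],"jaw":19},{"dr":[0,0,3.6],"slide":[0,0,-8],"jaw":19}]'

```text
clock: 21.55
position: [491.7, -225.9, 129.7]
ee_rot: [-0.268, 0.963, 0.0, -0.0]
contact_force: [3.0, -0.6, -9.3]
gripper_width: 19.5
grasp_force: 44.5
```

```bash
python3 - <<'E'
from lidz import *
to((491.8,-226.3,141),-160)
E
```

```text
yaw -148.91456549026245 pos [ 491.7 -225.9  129.7] t 21.55 w 19.5 F [ 3.  -0.6 -9.3] M [ 0.05 -0.91  1.47] g 44.5 q [-0.13  0.34 -0.34 -0.   -0.89 -0.9 ]
slide [  0.1  -0.4 -11.3] dr [ 0.   -0.    1.39]
```

step_arm --motion '[{"dr":[0,0,-0.8],"slide":[0,0,0],"jaw":19},{"dr":[0,0,-1.6],"slide":[0,0,0],"jaw":24},{"dr":[0,0,-1.6],"slide":[0,0,0],"jaw":30},{"dr":[0,0,-1.6],"slide":[0,0,-10],"jaw":30},{"dr":[0,0,-1.6],"slide":[0,0,-25],"jaw":30},{"dr":[0,0,-1.6],"slide":[0,0,-40],"jaw":30},{"dr":[0,0,-1.6],"slide":[0,0,-40],"jaw":10},{"dr":[0,0,-1.6],"slide":[0,0,-40],"jaw":0}]'

```text
clock: 22.55
position: [491.4, -226.0, 170.8]
ee_rot: [-0.372, 0.928, 0.0, 0.0]
contact_force: [0.3, 0.3, 0.3]
gripper_width: 0.1
grasp_force: 0.0
```

step_arm --motion '[{"dr":[0,0,0],"slide":[0,0,6],"jaw":0},{"dr":[0,0,0],"slide":[0,0,10],"jaw":0},{"dr":[0,0,0],"slide":[0,0,11.5],"jaw":0},{"dr":[0,0,0],"slide":[0,0,12.5],"jaw":0},{"dr":[0,0,0],"slide":[0,0,13.5],"jaw":0},{"dr":[0,0,0],"slide":[0,0,13.5],"jaw":0},{"dr":[0,0,0],"slide":[0,0,13.5],"jaw":0},{"dr":[0,0,0],"slide":[0,0,13.5],"jaw":0}]'

```text
clock: 23.55
position: [491.7, -226.2, 157.4]
ee_rot: [-0.373, 0.928, -0.0, 0.0]
contact_force: [-0.5, 0.2, -0.0]
gripper_width: 0.3
grasp_force: 0.0
```

step_arm --motion '[{"dr":[0,0,0],"slide":[0,0,0.5],"jaw":0},{"dr":[0,0,0],"slide":[0,0,1],"jaw":0},{"dr":[0,0,0],"slide":[0,0,1.5],"jaw":0},{"dr":[0,0,0],"slide":[0,0,2],"jaw":0},{"dr":[0,0,0],"slide":[0,0,2.5],"jaw":0},{"dr":[0,0,0],"slide":[0,0,2.5],"jaw":0},{"dr":[0,0,0],"slide":[0,0,2.5],"jaw":0},{"dr":[0,0,0],"slide":[0,0,2.5],"jaw":0}]'

```text
clock: 24.55
position: [491.7, -226.2, 156.1]
ee_rot: [-0.373, 0.928, -0.0, 0.0]
contact_force: [-2.2, 1.3, 7.6]
gripper_width: 0.3
grasp_force: 3.5
```

Bar top is at 156.1 mm against 156 expected when home, so the lid is fully down. Retreating for a last look.

step_arm --motion '[{"dr":[0,0,0],"slide":[0,0,-10],"jaw":0},{"dr":[0,0,0],"slide":[0,0,-30],"jaw":0},{"dr":[0,0,0],"slide":[0,0,-60],"jaw":0},{"dr":[0,0,0],"slide":[0,0,-90],"jaw":0},{"dr":[0,0,0],"slide":[0,0,-120],"jaw":0},{"dr":[0,0,0],"slide":[0,0,-150],"jaw":0},{"dr":[0,0,0],"slide":[0,0,-150],"jaw":0},{"dr":[0,0,0],"slide":[0,0,-150],"jaw":0}]'

```text
clock: 25.55
position: [491.3, -226.0, 304.1]
ee_rot: [-0.372, 0.928, 0.001, -0.0]
contact_force: [-0.7, 0.2, 0.5]
gripper_width: -0.0
grasp_force: 0.0
```

```bash
python3 - <<'E'
from ov import *
s=snap('scene','s9.png')
cv2.imwrite('pics/s9c.png',cv2.resize(s[130:215,190:300],None,fx=7,fy=7,interpolation=cv2.INTER_CUBIC))
print(arm.read_state()['contact_force'])
E
```

```text
[0.0670175  0.52551346 0.15540137]
```

View pics/s9c.png

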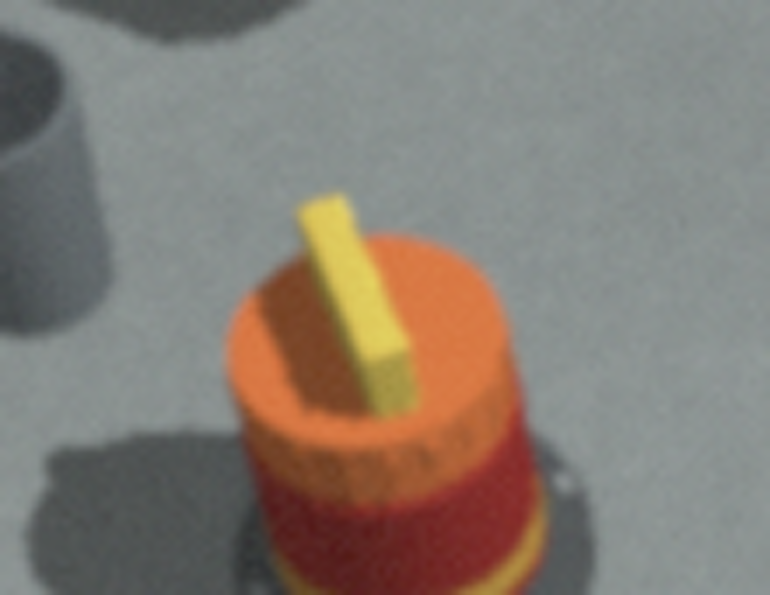

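The lid (plate centre at about crop (370,340)) sits level on the canister with no neck showing. The gripper is clear and the pen pot beside it hasn't moved.

```bash
python3 -c "
from bench import arm
print(arm.job_done())"
```

```text
the job is handed in; nothing more can be done
None
```

The middle-sized lid is screwed home on the red canister, level and released, and the job is handed in at about 26 s; the last fingertip touch put the bar top at 156.1 mm against 156 mm expected, but no verdict came back.

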